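# Find the marked dip on the fold model with a pendulum clinometer

### The job

Pick up the yellow clinometer and stand it level across the crest of the layered fold model, square to the ridge. Then, without lifting its base off the rock and pressing only lightly, rock it over down either slope until its swinging pointer settles on the red marker, and finish while still holding it there in the gripper, the flat of its base (not an end of it) touching the rock, so that a lab partner can pencil the spot. Do not shove the model or disturb the cobble, the dropper bottle or the beaker.

Things in the scene. Friction and masses are not known exactly. Their poses are not given: they have to be found in the camera images.
- clino_mid (a point): Middle of the loose yellow clinometer (0.25 kg, 150 mm tall), 75 mm above its underside. z up the instrument, y along its base, x through its thickness. Flat aluminium base 140 (y) x 28 (x) x 12 mm; above it a fan-shaped yellow dial plate, 136 mm wide, 12 mm thick, white scale on both faces; orange grip tab on top. Starts standing on its base on the bench.
- clino_tab (a point): Centre of the orange grip tab at the top of the clinometer, 127 mm above the underside of its base, 52 mm above clino_mid, same axes. The tab is 44 mm (y) by 16 mm (x) by 46 mm high; pinch it across x from above; it can pivot a few degrees between the fingers when the base is pressed off its middle. The pointer's pivot is 29 mm below this point.
- pointer (a joint): Swing of the black weighted pointer about the clinometer's x axis (rad). Hangs freely and stays plumb; swings for about 2 s after a jolt. 0 when the clinometer is level, positive towards the +y end of the base: it reads +0.3 when the clinometer leans 0.3 rad with its +y end down. The fingers cannot touch it.
- marker (a joint): Where the red marker on the rim of the scale is set (rad), same zero and direction as the pointer: 0.26 to 0.52 (15 to 30 degrees), always towards the +y end. Stiff; leave it as it is. The pointer is on the mark when both joints read the same.
- pointer_tip (a point): Tip of the pointer, 66 mm from the pivot; z runs from the tip to the pivot.
- marker_tip (a point): Inner tip of the red marker, 68 mm from the pivot; z runs from the tip to the pivot.
- fold: Model of an arched rock fold, loose, 2 kg, on a plywood board 150 (x) x 200 (y) x 10 mm. Origin: centre of the board's underside. Rock 130 mm along the ridge (x), 170 mm across (y), coloured strata on its sides; its top is a round arch of radius 110 mm, level along x, crest 95 mm above the bench, falling both ways to 50 degree slopes at its sides, 55 mm high there.
- fold_axis (a point): Centre line of the arch: the point 110 mm straight below the middle of the crest, 15 mm below the bench top. x runs along the ridge.
- cobble: Grey cobble, 72 mm across and 48 mm high, loose; origin under its centre. Leave alone.
- dropper: Amber dropper bottle, 36 mm across and 85 mm high, loose; origin under its centre. Leave alone.
- beaker: Glass beaker, 66 mm across and 85 mm high, loose; origin under its centre. Leave alone.
Mind the look-alikes: they are no part of the job. Leave any pink look-alike of the part that bears clino_mid alone.

How it is judged:
On the way, in this order (a step that is already met when the one before it is completed fails the run):
1. the held clinometer stands level (within 5 degrees) across the crest, square to the ridge, its base on the rock (contact force between the fingers and clinometer above 1 N and angle between the x axis of clino_mid and the x axis of fold, either way round below 0.21 rad and y of fold_axis in the frame of clino_mid between -0.062 and 0.062 m and contact force between clinometer and fold above 0.3 N and angle between clino_mid's own z axis and vertical below 0.09 rad), for 0.2 s.
2. it is rocked over with its base touching the rock, the pointer on its way to the marker (leaning over 7 degrees, pointer still 4 degrees or more away) (contact force between the fingers and clinometer above 1 N and angle between the x axis of clino_mid and the x axis of fold, either way round below 0.21 rad and y of fold_axis in the frame of clino_mid between -0.062 and 0.062 m and contact force between clinometer and fold above 0.1 N and angle between clino_mid's own z axis and vertical above 0.12 rad and angle between the z axis of pointer_tip and the z axis of marker_tip, either way round above 0.09 rad).
3. the pointer has settled on the marker, base resting lightly on the rock (contact force between the fingers and clinometer above 1 N and angle between the x axis of clino_mid and the x axis of fold, either way round below 0.21 rad and y of fold_axis in the frame of clino_mid between -0.062 and 0.062 m and angle between the z axis of pointer_tip and the z axis of marker_tip, either way round below 0.052 rad and velocity of joint pointer between -0.15 and 0.15 rad/s and contact force between clinometer and fold between 0.3 and 15 N and linear speed of clinometer below 0.01 m/s and height (world z) of clino_mid above 0.12 m), for 0.8 s.
At the end, for the whole second after the job is handed in: The clinometer is still gripped and at rest over the fold, square to the ridge within 12 degrees, the flat of its base (more than 8 mm in from either end) touching the arch with 0.3 to 15 N, and the settled pointer within 3 degrees of the red marker (all of step 3); the arm keeps its last pose, push and grip.
It fails at once if the leaning clinometer (over 9 degrees) is lifted more than 12 mm off the rock while over the model (contact force between the fingers and clinometer above 1 N and angle between clino_mid's own z axis and vertical above 0.16 rad and horizontal distance between clino_mid and fold below 0.15 m and y of fold_axis in the frame of clino_mid between -0.07 and 0.07 m and z of fold_axis in the frame of clino_mid below -0.197 m).
It fails at once if the rock is pressed with more than 30 N (contact force between clinometer and fold above 30 N).
It fails at once if the fold model is shoved more than 15 mm (distance of fold from where it was at the start of the episode above 0.015 m).
It fails at once if the cobble, dropper bottle or beaker is moved more than 20 mm (distance of any of cobble, dropper, beaker from where it was at the start of the episode above 0.02 m).
It also fails if it takes over 64 s, if anything falls off the work surface, if the arm or the gripper's body presses on something with over 40 N, if the wrist force passes 120 N, or if a joint passes its speed limit or range.

### The arm

A 6-joint arm with a two-finger parallel gripper is mounted at the origin on the work surface. World frame = base frame: x ahead of the robot, y to its left, z up, the work surface at z = 0. Lengths are in m, angles in rad, forces in N, time in s.
With the tool pointing down it reaches from about 0.3 to 0.875 m from the base axis. Payload 4.2 kg.
Tool frame: the origin (TCP) lies on the centre line of the jaws, within the pads' length; the fingertips stand ctrl.tips_ahead ahead of it and the grasp point (between the pads) lies 5 mm behind it (ctrl.tips_ahead is the distance from the TCP to the fingertips, in m); z points along the fingers, y is the direction in which the jaws open and shut (so a half turn about z gives the same grasp; the last joint's range is limited). The gripper opens to 85 mm and grips with 20 to 120 N. Pads are 22 mm wide; open, the fingers measure 114 mm over their backs; the gripper's body (76 mm by 85 mm) begins 54 mm behind the grasp point. The pads swing forward as they close: fully open they stand 13 mm farther back than shut.
Start: joints at [1.242, 0.32, 1.565, -0, 1.257, -0.02], TCP at [0.175, 0.548, 0.245] pointing down, gripper open.
Joint ranges: [-3.11, 3.11], [-0.84, 2.01], [0.21, 2.61], [-1.34, 4.49], [0.05, 2.63], [-2.56, 2.56]. Speed limits (rad/s): [2.57, 2.57, 3.14, 3.14, 3.14, 3.14].

### API

Orientations are given as a 3x3 rotation matrix whose columns are the frame's x, y, z axes.
In Python, from cell import ctrl gives the robot as it stands.
- The arm moves only by the tool carry_out, never from a script. Its argument "commands" is a list of rows, each an object with "turn": the turn, a rotation vector about the tool's x, y, z scaled (see below), a list of three; "travel": the shift along the tool's x, y, z scaled (see below), a list of three; "gripper": the opening, from 0 (shut) to 1 (fully open). In form: [{"turn": [rx, ry, rz], "travel": [dx, dy, dz], "gripper": gripper}, ...]. A call has 1 to 10 rows; each row is the pose to reach, as a shift and turn from the pose measured when the call began, along the tool's axes at that moment, turning the shorter way round; what a row does not reach only later rows make up. The controller multiplies each number of a shift by 0.12 m and each number of a turn by 180 degrees. A row lasts 1/10 s, in which the tool goes at most 50 mm and 8.59 degrees, less where a joint would pass 70% of its speed; a pose out of reach is approached as far as the arm can. A call with a number of a shift or a turn outside -1 to 1 is refused whole. A call with a gripper value outside its range is refused whole. The fingers move at their own pace and stop on an object; the grip force is fixed at half the most. Time passes only in rows, so rows that repeat a pose let the fingers close. It gives the time, the measured TCP pose, the force and the opening at its end, in the units of the state.
- ctrl.state(): the state, without advancing time (a new reading comes with each control period).
- ctrl.grab_frame(name): name is "scene" or "top"; returns a dict with "img" (384x512x3 uint8, red, green, blue), "fov_y" (degrees; the focal length in pixels is half the picture's height over the tangent of half this angle, whatever the lens; pixels are square), "cx", "cy" (the principal point, pixels), "T" (4x4, takes a point from camera to world coordinates). Camera axes: x right, y up, looking along -z (the intrinsics and any distortion apply to the point x, -y, -z); pixel columns grow to the right and rows downward; lengths in m; the calibration is good to about 2 mm. A picture is of the moment at which its call begins. There is no depth.
- ctrl.sign_off(): hands the job in, once; it reports no verdict.
The state is a dict: "t": time; "joints": joint angles; "dq": joint speeds; "tau": joint torques, N m; "tcp_pos": TCP position; "tool_rot": TCP orientation; "wrist_force": force on the tool from outside, world axes, zero at the start; "torque": the same for the moment, N m; "finger_gap": opening from 0.0 (shut) to 1.0 (fully open).
Only numpy, scipy, OpenCV 4.12 (cv2) and the standard library are available. Lean on these libraries where they do the work, as an engineer would, in place of code of your own. Each camera call takes 0.05 s, during which the arm holds its last target. There are 200 camera calls.

## Working session

There is one attempt and no reset: what is moved stays moved. The work goes in short steps, Python scripts to look and compute and a tool call to move; the robot and the scene stay as the last step left them, time stands still between calls to the robot, and variables do not carry over. Pictures are saved under pics/ and viewed, about 8 in all and at most 12, crops included, and the job is handed in when it is done.

Besides the shell and the picture viewer there is one more tool, called after "Request:" by a JSON object that holds its "api" and its "payload", one argument or row to a line. carry_out: Moves the arm, as the interface text tells. Shifts and turns lie within -1 to 1; 1 stands for 0.12 m of shift or 180 degrees of turn. Its arguments: {"type":"object","properties":{"commands":{"type":"array","items":{"type":"object","properties":{"turn":{"type":"array","items":{"type":"number"}},"travel":{"type":"array","items":{"type":"number"}},"gripper":{"type":"number"}}}}},"required":["commands"]}

```bash
mkdir -p pics; ls
python3 - <<'E'
from cell import ctrl
import cv2,numpy as np
print(ctrl.state(), ctrl.tips_ahead)
a=[]
for n in("scene","top"):
    f=ctrl.grab_frame(n); cv2.imwrite(f"pics/{n}0.png",f["img"][:,:,::-1]); print({k:v for k,v in f.items() if k!="img"})
    np.savez(f"{n}0.npz",**f)
E
```

```text
pics
{'t': 0.0, 'joints': array([ 1.24199285e+00,  3.20295826e-01,  1.56570956e+00,  1.66079069e-05,
        1.25742405e+00, -1.99991008e-02]), 'dq': array([-0.00067116,  0.00072528, -0.00146487, -0.00208179,  0.00051333,
        0.00019436]), 'tau': array([ 2.43918163e-03, -4.15508759e+01, -2.34162784e+01,  1.51247827e-04,
        7.94675929e-03, -2.86328179e-05]), 'tcp_pos': array([0.17459486, 0.54735393, 0.24446815]), 'tool_rot': array([[-9.52696047e-01,  3.03924124e-01, -6.08071747e-04],
       [ 3.03924727e-01,  9.52694471e-01, -1.73328923e-03],
       [ 5.25181819e-05, -1.83610584e-03, -9.99998313e-01]]), 'wrist_force': array([0.03728781, 0.29498746, 0.31409233]), 'torque': array([-0.00048358,  0.00518903, -0.00837194]), 'finger_gap': 0.997527947663537} 0.014
{'fov_y': 50.286963179165255, 'cx': 256.79334432276625, 'cy': 188.97012472517022, 'T': array([[-0.42791551, -0.7343035 ,  0.52695985,  1.11838866],
       [ 0.90378162, -0.35292755,  0.24211758,  0.15755213],
       [ 0.00819086,  0.57986249,  0.81467319,  0.86290968],
       [ 0.        ,  0.        ,  0.        ,  1.        ]])}
{'fov_y': 47.927171511999155, 'cx': 248.70903648482945, 'cy': 191.62534706403193, 'T': array([[-0.02708374,  0.99548258, -0.09099943,  0.55084643],
       [-0.99898388, -0.03023428, -0.03342312, -0.07057123],
       [-0.03602343,  0.09000174,  0.99528991,  0.96102445],
       [ 0.        ,  0.        ,  0.        ,  1.        ]])}
```

View pics/scene0.png

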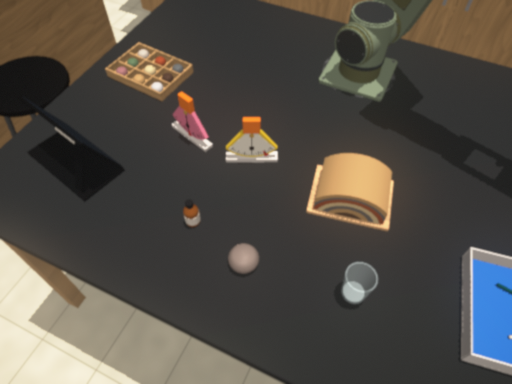

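View pics/top0.png

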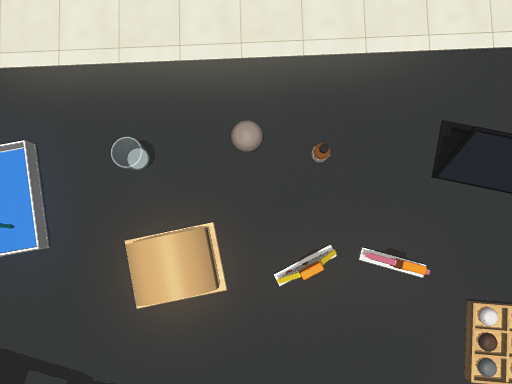

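Scene view: the clinometer is at (252,140) with its tab at (251,125), the fold at (352,190) and the pink look-alike at (192,120). Top view: tab at (313,271), fold board corners near (125,240), (213,223), (226,290), (137,307).

```bash
cat > h.py <<'E'
import numpy as np,cv2
def ld(n): return dict(np.load(n+".npz"))
def ray(f,u,v):
    F=192/np.tan(np.radians(f["fov_y"]/2)); T=f["T"]
    d=T[:3,:3]@np.array([(u-f["cx"])/F,-(v-f["cy"])/F,-1.]); return T[:3,3],d/np.linalg.norm(d)
def onz(f,u,v,z):
    o,d=ray(f,u,v); return o+d*(z-o[2])/d[2]
def tri(f,p,g,q):
    o1,d1=ray(f,*p);o2,d2=ray(g,*q)
    s=np.linalg.lstsq(np.c_[d1,-d2],o2-o1,rcond=None)[0]
    a,b=o1+s[0]*d1,o2+s[1]*d2; return (a+b)/2,np.linalg.norm(a-b)
def proj(f,P):
    F=192/np.tan(np.radians(f["fov_y"]/2)); T=f["T"]; c=T[:3,:3].T@(np.asarray(P)-T[:3,3])
    return f["cx"]-F*c[0]/c[2], f["cy"]+F*c[1]/c[2]
def blob(f,lo,hi,roi):
    x0,y0,x1,y1=roi; h=cv2.cvtColor(f["img"],cv2.COLOR_RGB2HSV); m=cv2.inRange(h,lo,hi); k=np.zeros_like(m);k[y0:y1,x0:x1]=m[y0:y1,x0:x1]
    n,l,s,c=cv2.connectedComponentsWithStats(k); i=1+np.argmax(s[1:,4]); return c[i],s[i],(l==i).astype(np.uint8)
E
python3 - <<'E'
from h import *
S,T=ld("scene0"),ld("top0")
O=((5,180,120),(14,255,255))
cs,ss,_=blob(S,*O,(235,105,270,140)); ct,st,mt=blob(T,*O,(290,250,335,290))
print("tab",cs,ss,ct,st,tri(S,cs,T,ct), cv2.minAreaRect(cv2.findNonZero(mt)))
h=cv2.cvtColor(T["img"],cv2.COLOR_RGB2HSV)
cb,sb,mb=blob(T,(5,40,90),(30,255,255),(100,200,250,320))
r=cv2.minAreaRect(cv2.findNonZero(mb)); print("board",sb,r,cv2.boxPoints(r).tolist())
a=S["img"][105:170,215:290]; b=S["img"][145:235,300:400]; c=T["img"][235:295,265:345]; d=T["img"][215:315,115:235]
g=lambda i,w,hh:cv2.resize(i,(w,hh),interpolation=cv2.INTER_CUBIC)
im=np.vstack([np.hstack([g(a,400,300),g(c,400,300)]),np.hstack([g(b,400,300),g(d,400,300)])])
cv2.imwrite("pics/crop.png",im[:,:,::-1])
E
```

```text
tab [251.05479452 125.03196347] [242 117  19  16 219] [310.51724138 267.51724138] [300 263  23  12  29] (array([ 0.47925147, -0.15474016,  0.1346498 ]), np.float64(0.0012121621886118717)) ((310.22625732421875, 267.87225341796875), (4.528095722198486, 23.40939712524414), 70.01689147949219)
board [ 124  222  104   87 6415] ((174.82691955566406, 265.13458251953125), (70.79792022705078, 92.95904541015625), 78.69007110595703) [[122.30769348144531, 239.53843688964844], [213.46153259277344, 221.3076629638672], [227.3461456298828, 290.730712890625], [136.1923065185547, 308.96148681640625]]
```

View pics/crop.png

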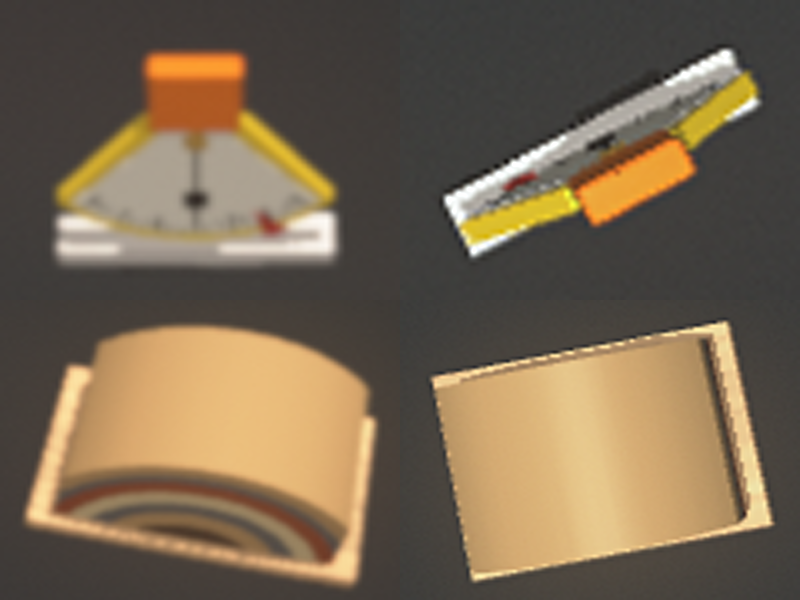

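Run:
```python
from h import *
np.set_printoptions(precision=4,suppress=True)
S,T=ld("scene0"),ld("top0")
tc=[onz(T,*p,.15) for p in [(300,273),(322,263),(324,270.6),(304.4,280)]]
bc=[onz(T,*p,.012) for p in [(273.6,275),(331,245),(337,255),(279,286)]]
m=np.mean(bc,0); yv=(bc[0]+bc[3]-bc[1]-bc[2]); L=np.linalg.norm(yv)/2; yv/=np.linalg.norm(yv)
print("tabtop",np.mean(tc,0),"base",m,"y axis",yv,np.degrees(np.arctan2(yv[1],yv[0])),"len",L)
ty=(tc[0]+tc[3]-tc[1]-tc[2]);print("taby",np.degrees(np.arctan2(ty[1],ty[0])))
P=[onz(T,*p,.01) for p in [(124.6,241),(213.4,222.3),(226.6,289.7)]]
Q=[onz(S,*p,.01) for p in [(393,181),(388.75,229.6),(307,211.6),(318.75,165.4)]]
print("top corners (+y+x),(-y+x),(-y-x)",P,[np.linalg.norm(P[1]-P[0]),np.linalg.norm(P[2]-P[1])])
print("scene (+y-x),(+y+x),(-y+x),(-y-x)",Q,[np.linalg.norm(Q[i]-Q[i-1]) for i in range(4)])
print("centre",(P[0]+P[2])/2,np.mean(Q,0))
d=P[0]-P[1];e=P[1]-P[2];print("yaw deg ridge",np.degrees(np.arctan2(e[1],e[0])),np.degrees(np.arctan2(-d[0],d[1])))
d=Q[0]+Q[1]-Q[2]-Q[3];print(np.degrees(np.arctan2(-d[0],d[1])))
# marker angle on face plane
c=(m+np.mean(tc,0))/2; c[2]=.098; n=np.cross(yv,[0,0,1]); c=c+n*.006*np.sign(n[0])
def fp(u,v):
    o,dd=ray(S,u,v); X=o+dd*((c-o)@n)/(dd@n)-c; return X@yv,X[2]
px=lambda u,v:(215+u*75/400,105+v*65/300)
for k,p in dict(pivot=(197,143),mk_in=(262,212),mk_out=(280,232),mk=(268,223),wt=(195,200)).items(): print(k,fp(*px(*p)))
cr,sr,_=blob(S,(0,120,60),(6,255,255),(255,145,275,160));y,z=fp(*cr);print("red",cr,sr,y,z,np.degrees(np.arctan2(y,-z)))
for nm,lo,hi,roi in [("cobble",(0,0,90),(20,110,255),(215,110,275,160))]:
    cc,_,_=blob(T,lo,hi,roi);print(nm,onz(T,*cc,.024))
print("bottle",onz(T,320,152,.04),"beaker",onz(T,138,159,.0))
```

```text
tabtop [ 0.4732 -0.1573  0.15  ] base [ 0.474  -0.1566  0.012 ] y axis [-0.4402  0.8979  0.    ] 116.11975401634078 len 0.141274495519393
taby 113.29959312917394
top corners (+y+x),(-y+x),(-y-x) [array([0.5365, 0.2389, 0.01  ]), array([0.5723, 0.0411, 0.01  ]), array([0.4255, 0.0152, 0.01  ])] [np.float64(0.20109010173342123), np.float64(0.14905247114138773)]
scene (+y-x),(+y+x),(-y+x),(-y-x) [array([0.39  , 0.2129, 0.01  ]), array([0.5377, 0.2404, 0.01  ]), array([0.575 , 0.0449, 0.01  ]), array([0.4251, 0.0203, 0.01  ])] [np.float64(0.1957909274570939), np.float64(0.15024038680992688), np.float64(0.19898753422180973), np.float64(0.1519294698080105)]
centre [0.481  0.1271 0.01  ] [0.4819 0.1296 0.01  ]
yaw deg ridge 9.997374741944727 10.250342280806697
10.55424367987516
pivot (np.float64(0.002178810080867711), np.float64(-0.0027414800093926994))
mk_in (np.float64(0.03443641426803878), np.float64(-0.06084257343448976))
mk_out (np.float64(0.04392520682482353), np.float64(-0.07869416640285701))
mk (np.float64(0.037667406664911834), np.float64(-0.07058617631203337))
wt (np.float64(0.0011219034680683708), np.float64(-0.05015105219875218))
red [264.8 153.2] [264 152   3   3   5] 0.036452048517861754 -0.07009758620468112 27.475270411146298
cobble [ 0.761  -0.0372  0.024 ]
bottle [ 0.7158 -0.1951  0.04  ] beaker [0.7207 0.2112 0.    ]
```

Request:
{"api": "carry_out", "payload": {
  "commands": [
    {"turn":[0,0,0],"travel":[-0.83,-0.97,0],"gripper":1},
    {"turn":[0,0,0],"travel":[-0.83,-0.97,0],"gripper":1},
    {"turn":[0,0,0],"travel":[-0.83,-0.97,0],"gripper":1},
    {"turn":[0,0,0],"travel":[-0.83,-0.97,0],"gripper":1}
  ]
}}

```text
t: 0.5
tcp_pos: [0.2348, 0.4014, 0.2444]
tool_rot: [[-0.952, 0.307, -0.001], [0.307, 0.952, -0.005], [-0.001, -0.005, -1.0]]
wrist_force: [-0.4, 1.6, 0.2]
finger_gap: 1.0
```

Request:
{"api": "carry_out", "payload": {
  "commands": [
    {"turn":[0,0,0],"travel":[-0.83,-0.97,0],"gripper":1},
    {"turn":[0,0,0],"travel":[-0.83,-0.97,0],"gripper":1},
    {"turn":[0,0,0],"travel":[-0.83,-0.97,0],"gripper":1},
    {"turn":[0,0,0],"travel":[-0.83,-0.97,0],"gripper":1}
  ]
}}

```text
t: 0.9
tcp_pos: [0.2944, 0.2564, 0.2449]
tool_rot: [[-0.95, 0.312, -0.001], [0.312, 0.95, -0.007], [-0.001, -0.007, -1.0]]
wrist_force: [0.1, 0.3, 0.5]
finger_gap: 0.999
```

Request:
{"api": "carry_out", "payload": {
  "commands": [
    {"turn":[0,0,0],"travel":[-0.83,-0.97,0],"gripper":1},
    {"turn":[0,0,0],"travel":[-0.83,-0.97,0],"gripper":1},
    {"turn":[0,0,0],"travel":[-0.83,-0.97,0],"gripper":1},
    {"turn":[0,0,0],"travel":[-0.83,-0.97,0],"gripper":1}
  ]
}}

```text
t: 1.3
tcp_pos: [0.3543, 0.1116, 0.2459]
tool_rot: [[-0.948, 0.318, -0.0], [0.318, 0.948, -0.008], [-0.002, -0.008, -1.0]]
wrist_force: [-0.2, 1.2, -0.7]
finger_gap: 0.996
```

Request:
{"api": "carry_out", "payload": {
  "commands": [
    {"turn":[0,0,0],"travel":[-0.83,-0.97,0],"gripper":1},
    {"turn":[0,0,0],"travel":[-0.83,-0.97,0],"gripper":1},
    {"turn":[0,0,0],"travel":[-0.83,-0.97,0],"gripper":1},
    {"turn":[0,0,0],"travel":[-0.83,-0.97,0],"gripper":1}
  ]
}}

```text
t: 1.7
tcp_pos: [0.414, -0.0331, 0.247]
tool_rot: [[-0.947, 0.322, 0.001], [0.322, 0.947, -0.009], [-0.004, -0.008, -1.0]]
wrist_force: [-0.0, 1.2, -0.5]
finger_gap: 0.999
```

```bash
cat > g.py <<'E'
from cell import ctrl
import numpy as np
from scipy.spatial.transform import Rotation as R
np.set_printoptions(precision=4,suppress=True)
def pose(yaw,lean=0):
    """tool y at world yaw (rad), leaned so that +toolx end goes down"""
    a=np.radians(yaw); y=np.array([np.cos(a),np.sin(a),0]); z=np.array([0,0,-1.]); x=np.cross(y,z)
    return R.from_matrix(np.c_[x,y,z])*R.from_rotvec([0,-np.radians(lean),0])
def cmd(p,Rt):
    s=ctrl.state(); R0=R.from_matrix(s["tool_rot"])
    print("t",s["t"],"tcp",s["tcp_pos"],"F",s["wrist_force"],"gap",s["finger_gap"],"M",s["torque"])
    print("travel",R0.inv().apply(np.array(p)-s["tcp_pos"])/.12,"turn",(R0.inv()*Rt).as_rotvec()/np.pi)
E
python3 -c "
from g import *
cmd([.4736,-.157,.235],pose(26))"
```

```text
t 1.7 tcp [ 0.414  -0.0331  0.247 ] F [-0.0162  1.2255 -0.47  ] gap 0.9987775479988772 M [0.0016 0.0316 0.0176]
travel [-0.8023 -0.817   0.1094] turn [-0.0019  0.0022  0.2512]
```

Request:
{"api": "carry_out", "payload": {
  "commands": [
    {"turn":[0,0,0.25],"travel":[-0.8,-0.82,0.11],"gripper":1},
    {"turn":[0,0,0.25],"travel":[-0.8,-0.82,0.11],"gripper":1},
    {"turn":[0,0,0.25],"travel":[-0.8,-0.82,0.11],"gripper":1},
    {"turn":[0,0,0.25],"travel":[-0.8,-0.82,0.11],"gripper":1},
    {"turn":[0,0,0.25],"travel":[-0.8,-0.82,0.11],"gripper":1},
    {"turn":[0,0,0.25],"travel":[-0.8,-0.82,0.11],"gripper":1},
    {"turn":[0,0,0.25],"travel":[-0.8,-0.82,0.11],"gripper":1},
    {"turn":[0,0,0.25],"travel":[-0.8,-0.82,0.11],"gripper":1}
  ]
}}

```text
t: 2.5
tcp_pos: [0.4737, -0.1558, 0.2347]
tool_rot: [[-0.444, 0.896, 0.001], [0.896, 0.444, -0.008], [-0.008, -0.003, -1.0]]
wrist_force: [0.3, 0.3, 0.4]
finger_gap: 1.0
```

```bash
python3 -c "
from g import *
cmd([.4736,-.157,.126],pose(26))"
```

```text
t 2.5 tcp [ 0.4737 -0.1558  0.2347] F [0.2954 0.336  0.4167] gap 1.00008638016708 M [-0.0365  0.0145  0.0311]
travel [-0.0018 -0.0024  0.9061] turn [-0.0009  0.0025  0.002 ]
```

Request:
{"api": "carry_out", "payload": {
  "commands": [
    {"turn":[0,0.002,0.002],"travel":[0,0,0.3],"gripper":1},
    {"turn":[0,0.002,0.002],"travel":[0,0,0.6],"gripper":1},
    {"turn":[0,0.002,0.002],"travel":[-0.002,-0.002,0.9],"gripper":1},
    {"turn":[0,0.002,0.002],"travel":[-0.002,-0.002,0.905],"gripper":1},
    {"turn":[0,0.002,0.002],"travel":[-0.002,-0.002,0.905],"gripper":1},
    {"turn":[0,0.002,0.002],"travel":[-0.002,-0.002,0.905],"gripper":1}
  ]
}}

```text
t: 3.1
tcp_pos: [0.4751, -0.1572, 0.128]
tool_rot: [[-0.439, 0.899, 0.002], [0.899, 0.439, -0.004], [-0.004, -0.0, -1.0]]
wrist_force: [0.2, -0.0, 0.7]
finger_gap: 0.998
```

Run:
```python
from g import *
from h import *
cmd([.4736,-.157,.126],pose(26))
a=[]
for n,r in(("scene",(205,60,305,170)),("top",(265,225,345,300))):
    f=ctrl.grab_frame(n); x0,y0,x1,y1=r; a.append(cv2.resize(f["img"][y0:y1,x0:x1],(400,440 if n=="scene" else 375),interpolation=cv2.INTER_CUBIC))
a[1]=cv2.copyMakeBorder(a[1],0,65,0,0,0)
cv2.imwrite("pics/g.png",np.hstack(a)[:,:,::-1])
```

```text
t 3.1 tcp [ 0.4751 -0.1572  0.128 ] F [ 0.2328 -0.0129  0.7363] gap 0.9983065098507323 M [ 0.0155 -0.0347  0.0342]
travel [ 0.0072 -0.0108  0.0166] turn [-0.0001  0.0013  0.0002]
```

View pics/g.png

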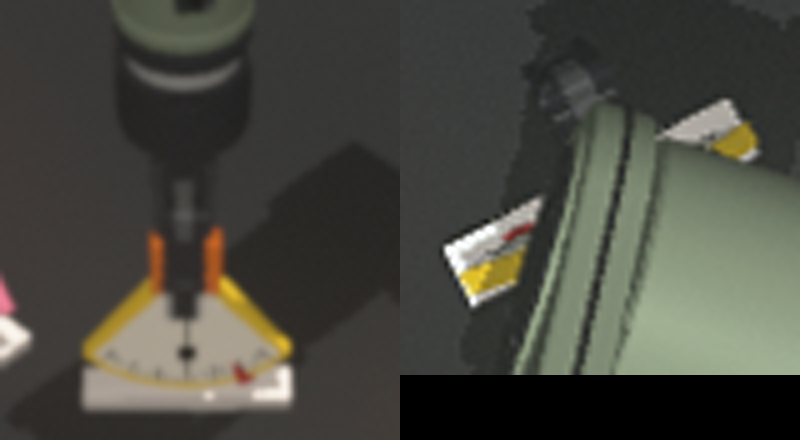

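Fingers at (185,280) sit centred on the tab, between its orange sides at (157,262) and (213,262). I'll close them.

Request:
{"api": "carry_out", "payload": {
  "commands": [
    {"turn":[0,0,0],"travel":[0.005,-0.01,0.01],"gripper":1},
    {"turn":[0,0,0],"travel":[0.005,-0.01,0.01],"gripper":0},
    {"turn":[0,0,0],"travel":[0.005,-0.01,0.01],"gripper":0},
    {"turn":[0,0,0],"travel":[0.005,-0.01,0.01],"gripper":0},
    {"turn":[0,0,0],"travel":[0.005,-0.01,0.01],"gripper":0},
    {"turn":[0,0,0],"travel":[0.005,-0.01,0.01],"gripper":0},
    {"turn":[0,0,0],"travel":[0.005,-0.01,0.01],"gripper":0},
    {"turn":[0,0,0],"travel":[0.005,-0.01,0.01],"gripper":0},
    {"turn":[0,0,0],"travel":[0.005,-0.01,0.01],"gripper":0},
    {"turn":[0,0,0],"travel":[0.005,-0.01,0.01],"gripper":0}
  ]
}}

```text
t: 4.2
tcp_pos: [0.4738, -0.1573, 0.1269]
tool_rot: [[-0.439, 0.899, 0.002], [0.899, 0.439, -0.004], [-0.005, 0.0, -1.0]]
wrist_force: [-0.2, 0.7, 0.5]
finger_gap: 0.18
```

```bash
python3 -c "
from g import *
cmd([.4736,-.157,.236],pose(26))"
```

```text
t 4.2 tcp [ 0.4738 -0.1573  0.1269] F [-0.1632  0.7172  0.5312] gap 0.17965823119832372 M [ 0.0783 -0.2497  0.0181]
travel [-0.0009  0.     -0.9095] turn [0.0001 0.0014 0.0001]
```

Request:
{"api": "carry_out", "payload": {
  "commands": [
    {"turn":[0,0,0],"travel":[0,0,-0.3],"gripper":0},
    {"turn":[0,0,0],"travel":[0,0,-0.65],"gripper":0},
    {"turn":[0,0,0],"travel":[0,0,-1],"gripper":0},
    {"turn":[0,0,0],"travel":[0,0,-1],"gripper":0},
    {"turn":[0,0,0],"travel":[0,0,-1],"gripper":0}
  ]
}}

```text
t: 4.7
tcp_pos: [0.4731, -0.1568, 0.2468]
tool_rot: [[-0.439, 0.899, 0.002], [0.899, 0.439, -0.004], [-0.005, 0.0, -1.0]]
wrist_force: [-0.7, 0.4, -2.7]
finger_gap: 0.181
```

```bash
python3 -c "
from g import *
cmd([.4815,.128,.250],pose(10.2))"
```

```text
t 4.7 tcp [ 0.4731 -0.1568  0.2468] F [-0.6657  0.4457 -2.7038] gap 0.18076880296138817 M [-0.0057  0.1009 -0.0392]
travel [ 2.1016  1.1041 -0.036 ] turn [0.0002 0.0014 0.0879]
```

Request:
{"api": "carry_out", "payload": {
  "commands": [
    {"turn":[0,0,0.03],"travel":[0.24,0.13,-0.02],"gripper":0},
    {"turn":[0,0,0.06],"travel":[0.56,0.29,-0.03],"gripper":0},
    {"turn":[0,0,0.088],"travel":[0.9,0.47,-0.03],"gripper":0},
    {"turn":[0,0,0.088],"travel":[0.9,0.47,-0.03],"gripper":0}
  ]
}}

```text
t: 5.1
tcp_pos: [0.4746, -0.0304, 0.2474]
tool_rot: [[-0.181, 0.984, -0.004], [0.984, 0.181, -0.001], [-0.0, -0.004, -1.0]]
wrist_force: [-0.5, -0.6, -2.8]
finger_gap: 0.183
```

```bash
python3 -c "
from g import *
cmd([.4815,.128,.250],pose(10.2))"
```

```text
t 5.1 tcp [ 0.4746 -0.0304  0.2474] F [-0.4834 -0.5931 -2.7559] gap 0.18340233004483414 M [-0.0584  0.019   0.0053]
travel [ 1.2882  0.2953 -0.0233] turn [-0.0012  0.0001  0.0012]
```

Request:
{"api": "carry_out", "payload": {
  "commands": [
    {"turn":[0,0,0],"travel":[0.3,0.07,-0.02],"gripper":0},
    {"turn":[0,0,0],"travel":[0.6,0.14,-0.02],"gripper":0},
    {"turn":[0,0,0],"travel":[0.9,0.21,-0.02],"gripper":0},
    {"turn":[0,0,0],"travel":[0.9,0.21,-0.02],"gripper":0}
  ]
}}

```text
t: 5.5
tcp_pos: [0.4788, 0.0833, 0.2473]
tool_rot: [[-0.185, 0.983, -0.008], [0.983, 0.185, 0.0], [0.002, -0.008, -1.0]]
wrist_force: [0.1, -0.2, -2.4]
finger_gap: 0.179
```

Request:
{"api": "carry_out", "payload": {
  "commands": [
    {"turn":[0,0,0],"travel":[0.2,0.04,0],"gripper":0},
    {"turn":[0,0,0],"travel":[0.39,0.09,0],"gripper":0},
    {"turn":[0,0,0],"travel":[0.39,0.09,0],"gripper":0},
    {"turn":[0,0,0],"travel":[0.39,0.09,0],"gripper":0},
    {"turn":[0,0,0],"travel":[0.39,0.09,0],"gripper":0},
    {"turn":[0,0,0],"travel":[0.39,0.09,0],"gripper":0}
  ]
}}

```text
t: 6.1
tcp_pos: [0.4805, 0.1301, 0.2469]
tool_rot: [[-0.184, 0.983, -0.009], [0.983, 0.184, -0.001], [0.001, -0.009, -1.0]]
wrist_force: [0.1, -0.1, -3.0]
finger_gap: 0.183
```

Run:
```python
from g import *
from h import *
cmd([.4815,.128,.232],pose(10.2))
a=[]
for n,r in(("scene",(300,90,400,240)),("top",(115,190,235,320))):
    f=ctrl.grab_frame(n); np.savez(n+"1.npz",**f); x0,y0,x1,y1=r; a.append(cv2.resize(f["img"][y0:y1,x0:x1],(400,600) if n=="scene" else (400,433),interpolation=cv2.INTER_CUBIC))
a[1]=cv2.copyMakeBorder(a[1],0,167,0,0,0)
cv2.imwrite("pics/k.png",np.hstack(a)[:,:,::-1])
```

```text
t 6.1 tcp [0.4805 0.1301 0.2469] F [ 0.1386 -0.0631 -2.956 ] gap 0.18328536472986057 M [-0.0535 -0.009   0.0245]
travel [-0.019   0.0057  0.1243] turn [-0.003  -0.0004  0.0023]
```

View pics/k.png

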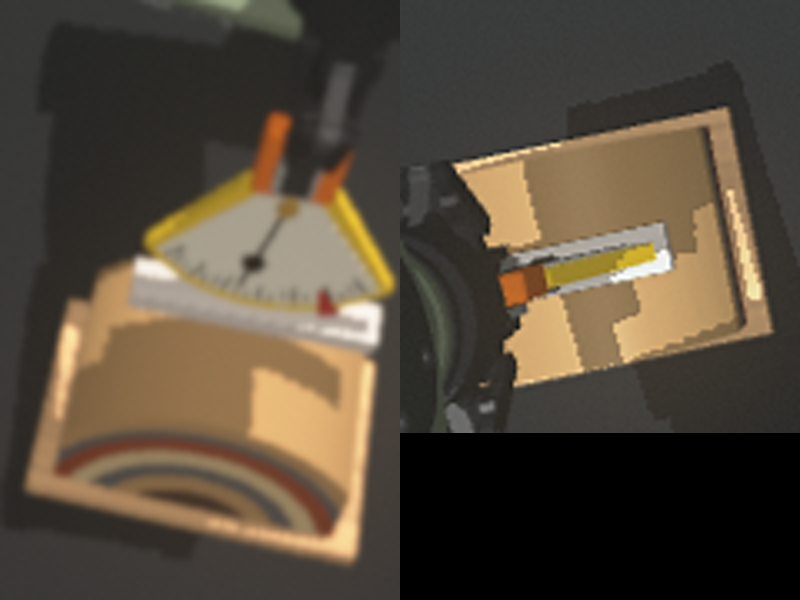

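Scene crop: the clinometer hangs over the crest with the pivot at (290,208), the marker at (325,300) and the pointer weight still swinging at (253,262). The top crop shows the base lying along the across-ridge direction. I'll lower it.

Request:
{"api": "carry_out", "payload": {
  "commands": [
    {"turn":[-0.003,0,0.002],"travel":[-0.019,0.006,0.06],"gripper":0},
    {"turn":[-0.003,0,0.002],"travel":[-0.019,0.006,0.12],"gripper":0},
    {"turn":[-0.003,0,0.002],"travel":[-0.019,0.006,0.17],"gripper":0},
    {"turn":[-0.003,0,0.002],"travel":[-0.019,0.006,0.17],"gripper":0},
    {"turn":[-0.003,0,0.002],"travel":[-0.019,0.006,0.17],"gripper":0}
  ]
}}

```text
t: 6.7
tcp_pos: [0.4816, 0.1283, 0.2266]
tool_rot: [[-0.178, 0.984, 0.0], [0.984, 0.178, 0.001], [0.001, 0.0, -1.0]]
wrist_force: [-0.0, -0.7, -1.7]
finger_gap: 0.178
```

```bash
python3 -c "
from g import *
cmd([.4815,.128,.222],pose(10.2))"
```

```text
t 6.7 tcp [0.4816 0.1283 0.2266] F [-0.0263 -0.6836 -1.736 ] gap 0.178056070201972 M [ 0.0057  0.025  -0.0161]
travel [-0.0028 -0.0011  0.038 ] turn [ 0.0001 -0.0004  0.0004]
```

Request:
{"api": "carry_out", "payload": {
  "commands": [
    {"turn":[0,0,0],"travel":[-0.002,0,0.01],"gripper":0},
    {"turn":[0,0,0],"travel":[-0.002,0,0.02],"gripper":0},
    {"turn":[0,0,0],"travel":[-0.002,0,0.025],"gripper":0},
    {"turn":[0,0,0],"travel":[-0.002,0,0.025],"gripper":0}
  ]
}}

```text
t: 7.1
tcp_pos: [0.4816, 0.1281, 0.2235]
tool_rot: [[-0.178, 0.984, -0.0], [0.984, 0.178, 0.001], [0.001, 0.0, -1.0]]
wrist_force: [-0.5, 0.3, -2.9]
finger_gap: 0.18
```

Request:
{"api": "carry_out", "payload": {
  "commands": [
    {"turn":[0,0,0],"travel":[0,0,0.005],"gripper":0},
    {"turn":[0,0,0],"travel":[0,0,0.01],"gripper":0},
    {"turn":[0,0,0],"travel":[0,0,0.01],"gripper":0}
  ]
}}

```text
t: 7.4
tcp_pos: [0.4815, 0.1281, 0.2223]
tool_rot: [[-0.178, 0.984, -0.0], [0.984, 0.178, 0.001], [0.001, 0.0, -1.0]]
wrist_force: [-0.4, -0.3, -2.5]
finger_gap: 0.178
```

Request:
{"api": "carry_out", "payload": {
  "commands": [
    {"turn":[0,0,0],"travel":[0,0,0.005],"gripper":0},
    {"turn":[0,0,0],"travel":[0,0,0.008],"gripper":0},
    {"turn":[0,0,0],"travel":[0,0,0.008],"gripper":0}
  ]
}}

```text
t: 7.7
tcp_pos: [0.4817, 0.1282, 0.2218]
tool_rot: [[-0.178, 0.984, 0.001], [0.984, 0.178, 0.002], [0.001, 0.001, -1.0]]
wrist_force: [-0.7, 0.3, 2.4]
finger_gap: 0.181
```

Request:
{"api": "carry_out", "payload": {
  "commands": [
    {"turn":[0,0,0],"travel":[0,0,0],"gripper":0},
    {"turn":[0,0,0],"travel":[0,0,0],"gripper":0},
    {"turn":[0,0,0],"travel":[0,0,0],"gripper":0},
    {"turn":[0,0,0],"travel":[0,0,0],"gripper":0}
  ]
}}

```text
t: 8.1
tcp_pos: [0.4817, 0.1282, 0.2219]
tool_rot: [[-0.178, 0.984, 0.001], [0.984, 0.178, 0.002], [0.001, 0.001, -1.0]]
wrist_force: [0.1, -0.2, 0.8]
finger_gap: 0.178
```

Request:
{"api": "carry_out", "payload": {
  "commands": [
    {"turn":[0,0,0],"travel":[0,0,0.005],"gripper":0},
    {"turn":[0,0,0],"travel":[0,0,0.005],"gripper":0},
    {"turn":[0,0,0],"travel":[0,0,0.005],"gripper":0},
    {"turn":[0,0,0],"travel":[0,0,0.005],"gripper":0}
  ]
}}

```text
t: 8.5
tcp_pos: [0.4818, 0.1282, 0.2218]
tool_rot: [[-0.178, 0.984, 0.001], [0.984, 0.178, 0.002], [0.002, 0.001, -1.0]]
wrist_force: [-1.6, -0.8, 5.4]
finger_gap: 0.18
```

```bash
cat >> g.py <<'E'
h=np.array([np.cos(np.radians(100.2)),np.sin(np.radians(100.2)),0])
AX=np.array([.4816,.1281,-.015])
def arc(ths,r,ax=AX,s=0):
    st=ctrl.state(); R0=R.from_matrix(st["tool_rot"]); z=-st["tool_rot"][:,2]; v=st["tcp_pos"]-ax
    l=np.degrees(np.arctan2(z@h,z[2])); k=R.from_rotvec(0)if 0 else None
    print("t",st["t"],"tcp",st["tcp_pos"],"lean",l,"arcang",np.degrees(np.arctan2(v@h,v[2])),"r",np.hypot(v@h,v[2]),"F",st["wrist_force"],"Fn",st["wrist_force"]@z+2.7*np.cos(np.radians(l)),"Ft",st["wrist_force"]@(h*np.cos(np.radians(l))-np.array([0,0,np.sin(np.radians(l))]))-2.7*np.sin(np.radians(l)),"M",st["torque"])
    for t in ths:
        a=np.radians(t); p=ax+r*(np.sin(a)*h+np.array([0,0,np.cos(a)]))+s*(np.cos(a)*h-np.array([0,0,np.sin(a)]))
        print(t,"travel",R0.inv().apply(p-st["tcp_pos"])/.12,"turn",(R0.inv()*pose(10.2,t)).as_rotvec()/np.pi)
E
sed -i 's/; k=R.from_rotvec(0)if 0 else None//' g.py
python3 -c "
from g import *
arc([1,2.5,4,6,8],.2365)"
```

```text
t 8.5 tcp [0.4818 0.1282 0.2218] lean -0.08872651049157848 arcang 0.02218794581352941 r 0.23683713408162088 F [-1.5757 -0.7533  5.4032] Fn 8.106387795262195 Ft -0.4498218156125526 M [-0.1212  0.4399  0.0048]
1 travel [ 0.0336 -0.0016  0.0032] turn [ 0.0005 -0.006   0.0004]
2.5 travel [ 0.0852 -0.0015  0.0048] turn [ 0.0005 -0.0144  0.0004]
4 travel [ 0.1367 -0.0015  0.0078] turn [ 0.0005 -0.0227  0.0004]
6 travel [ 0.2052 -0.0014  0.0139] turn [ 0.0005 -0.0338  0.0004]
8 travel [ 0.2735 -0.0013  0.0224] turn [ 0.0005 -0.0449  0.0004]
```

Request:
{"api": "carry_out", "payload": {
  "commands": [
    {"turn":[0,-0.006,0],"travel":[0.034,-0.001,0.003],"gripper":0},
    {"turn":[0,-0.0145,0],"travel":[0.085,-0.001,0.005],"gripper":0},
    {"turn":[0,-0.0225,0],"travel":[0.137,-0.001,0.008],"gripper":0},
    {"turn":[0,-0.034,0],"travel":[0.205,-0.001,0.014],"gripper":0},
    {"turn":[0,-0.045,0],"travel":[0.2735,-0.001,0.0225],"gripper":0},
    {"turn":[0,-0.045,0],"travel":[0.2735,-0.001,0.0225],"gripper":0}
  ]
}}

```text
t: 9.1
tcp_pos: [0.4761, 0.1618, 0.2192]
tool_rot: [[-0.179, 0.983, 0.028], [0.974, 0.181, -0.138], [-0.14, 0.003, -0.99]]
wrist_force: [0.4, -0.9, 2.9]
finger_gap: 0.177
```

```bash
python3 -c "
from g import *
arc([9.5,11,12.5,14],.2363)"
```

```text
t 9.1 tcp [0.4761 0.1618 0.2192] lean 8.073777216200604 arcang 8.286309786041373 r 0.23662379817647608 F [ 0.437 -0.944  2.919] Fn 5.421101036698882 Ft -1.7856229405958146 M [-0.1942 -0.0598  0.0139]
9.5 travel [ 0.0417 -0.0045  0.0033] turn [ 0.001  -0.0079  0.0012]
11 travel [ 0.0932 -0.0043  0.0052] turn [ 0.001  -0.0163  0.0012]
12.5 travel [ 0.1447 -0.0041  0.0085] turn [ 0.0011 -0.0246  0.0012]
14 travel [ 0.196  -0.004   0.0132] turn [ 0.0011 -0.0329  0.0012]
```

Request:
{"api": "carry_out", "payload": {
  "commands": [
    {"turn":[0.001,-0.008,0.001],"travel":[0.042,-0.004,0.003],"gripper":0},
    {"turn":[0.001,-0.016,0.001],"travel":[0.093,-0.004,0.005],"gripper":0},
    {"turn":[0.001,-0.0245,0.001],"travel":[0.145,-0.004,0.0085],"gripper":0},
    {"turn":[0.001,-0.033,0.001],"travel":[0.196,-0.004,0.013],"gripper":0},
    {"turn":[0.001,-0.033,0.001],"travel":[0.196,-0.004,0.013],"gripper":0}
  ]
}}

```text
t: 9.6
tcp_pos: [0.4718, 0.185, 0.2145]
tool_rot: [[-0.174, 0.984, 0.044], [0.954, 0.179, -0.238], [-0.242, 0.001, -0.97]]
wrist_force: [0.9, 0.1, 5.0]
finger_gap: 0.179
```

```bash
python3 -c "
from g import *
arc([15.5,17,18.5,20],.2363)"
```

```text
t 9.6 tcp [0.4718 0.185  0.2145] lean 14.027514074054695 arcang 14.11737178576433 r 0.23659993839543317 F [0.8654 0.0874 5.0205] Fn 7.472664787711306 Ft -1.9365652351069846 M [-0.2415 -0.0306 -0.008 ]
15.5 travel [ 0.0475 -0.0037  0.0031] turn [ 0.0005 -0.0082  0.0006]
17 travel [ 0.099  -0.0036  0.0051] turn [ 0.0005 -0.0165  0.0006]
18.5 travel [ 0.1505 -0.0035  0.0085] turn [ 0.0005 -0.0248  0.0006]
20 travel [ 0.2018 -0.0034  0.0132] turn [ 0.0005 -0.0332  0.0006]
```

Request:
{"api": "carry_out", "payload": {
  "commands": [
    {"turn":[0.0005,-0.008,0.0005],"travel":[0.0475,-0.0035,0.002],"gripper":0},
    {"turn":[0.0005,-0.0165,0.0005],"travel":[0.099,-0.0035,0.004],"gripper":0},
    {"turn":[0.0005,-0.025,0.0005],"travel":[0.15,-0.0035,0.0075],"gripper":0},
    {"turn":[0.0005,-0.033,0.0005],"travel":[0.202,-0.0035,0.0125],"gripper":0},
    {"turn":[0.0005,-0.033,0.0005],"travel":[0.202,-0.0035,0.0125],"gripper":0}
  ]
}}

```text
t: 10.1
tcp_pos: [0.4677, 0.2082, 0.2073]
tool_rot: [[-0.168, 0.984, 0.062], [0.925, 0.179, -0.336], [-0.342, 0.001, -0.94]]
wrist_force: [-0.1, -0.1, 4.9]
finger_gap: 0.177
```

```bash
python3 -c "
from g import *
arc([21,22,23,24],.2363)"
```

```text
t 10.1 tcp [0.4677 0.2082 0.2073] lean 19.999821205767155 arcang 20.088817816369776 r 0.2367235210119192 F [-0.0752 -0.1333  4.9154] Fn 7.115915211374212 Ft -2.7153504151140693 M [-0.3209 -0.0862 -0.0177]
21 travel [ 0.0313 -0.004   0.0038] turn [ 0.0004 -0.0056  0.0005]
22 travel [ 0.0657 -0.004   0.0047] turn [ 0.0004 -0.0111  0.0005]
23 travel [ 0.1    -0.0039  0.0062] turn [ 0.0004 -0.0167  0.0005]
24 travel [ 0.1343 -0.0039  0.0083] turn [ 0.0004 -0.0222  0.0005]
```

Request:
{"api": "carry_out", "payload": {
  "commands": [
    {"turn":[0,-0.0055,0.0005],"travel":[0.031,-0.004,0.003],"gripper":0},
    {"turn":[0,-0.011,0.0005],"travel":[0.066,-0.004,0.004],"gripper":0},
    {"turn":[0,-0.0165,0.0005],"travel":[0.1,-0.004,0.0055],"gripper":0},
    {"turn":[0,-0.022,0.0005],"travel":[0.134,-0.004,0.0075],"gripper":0},
    {"turn":[0,-0.022,0.0005],"travel":[0.134,-0.004,0.0075],"gripper":0},
    {"turn":[0,-0.022,0.0005],"travel":[0.134,-0.004,0.0075],"gripper":0}
  ]
}}

```text
t: 10.7
tcp_pos: [0.4647, 0.2233, 0.201]
tool_rot: [[-0.162, 0.984, 0.074], [0.899, 0.178, -0.399], [-0.406, 0.002, -0.914]]
wrist_force: [-0.3, 1.5, 5.1]
finger_gap: 0.182
```

Request:
{"api": "carry_out", "payload": {
  "commands": [
    {"turn":[0,0,0],"travel":[0,0,0.003],"gripper":0},
    {"turn":[0,0,0],"travel":[0,0,0.003],"gripper":0},
    {"turn":[0,0,0],"travel":[0,0,0.003],"gripper":0},
    {"turn":[0,0,0],"travel":[0,0,0.003],"gripper":0},
    {"turn":[0,0,0],"travel":[0,0,0.003],"gripper":0},
    {"turn":[0,0,0],"travel":[0,0,0.003],"gripper":0},
    {"turn":[0,0,0],"travel":[0,0,0.003],"gripper":0},
    {"turn":[0,0,0],"travel":[0,0,0.003],"gripper":0},
    {"turn":[0,0,0],"travel":[0,0,0.003],"gripper":0},
    {"turn":[0,0,0],"travel":[0,0,0.003],"gripper":0}
  ]
}}

```text
t: 11.7
tcp_pos: [0.4648, 0.2234, 0.201]
tool_rot: [[-0.162, 0.984, 0.074], [0.9, 0.178, -0.399], [-0.406, 0.002, -0.914]]
wrist_force: [-0.8, 1.2, 5.7]
finger_gap: 0.176
```

```bash
cat > v.py <<'E'
import sys
from g import *
from h import *
k=sys.argv[1]
arc([25,26,27,28],.2363)
fs=[ctrl.grab_frame("scene") for _ in range(6)]; f=fs[0]; f["img"]=np.mean([q["img"] for q in fs],0).astype(np.uint8); np.savez("scene"+k+".npz",**f)
z=cv2.resize(f["img"][120:200,325:425],(800,640),interpolation=cv2.INTER_CUBIC)[:600]
cv2.imwrite(f"pics/v{k}.png",z[:,:,::-1])
E
python3 v.py 2
```

```text
t 11.7 tcp [0.4648 0.2234 0.201 ] lean 23.942821877641407 arcang 24.12445117244429 r 0.23667607202695495 F [-0.8062  1.227   5.7326] Fn 8.256171377846732 Ft -2.1879676242394823 M [-0.3348  0.0744 -0.104 ]
25 travel [ 0.0301 -0.0026  0.0035] turn [ 0.0007 -0.0059 -0.0001]
26 travel [ 0.0644 -0.0026  0.0044] turn [ 0.0007 -0.0114 -0.0001]
27 travel [ 0.0988 -0.0026  0.0059] turn [ 0.0007 -0.017  -0.0001]
28 travel [ 0.1331 -0.0026  0.0081] turn [ 0.0007 -0.0225 -0.0001]
```

View pics/v2.png

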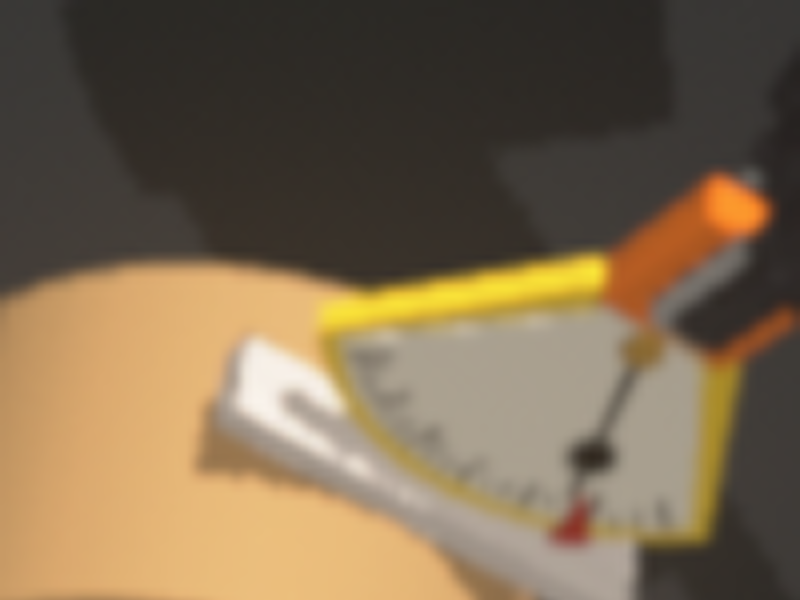

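```bash
cat > m.py <<'E'
import sys
from g import *
from h import *
f=ld("scene"+sys.argv[1]); st=ctrl.state(); Rt=st["tool_rot"]; n=Rt[:,1]
img=f["img"]; roi=(380,175,415,197)
hs=cv2.cvtColor(img,cv2.COLOR_RGB2HSV); m=cv2.inRange(hs,(0,110,60),(7,255,255))|cv2.inRange(hs,(170,110,60),(179,255,255))
k=np.zeros_like(m); k[roi[1]:roi[3],roi[0]:roi[2]]=m[roi[1]:roi[3],roi[0]:roi[2]]
w=np.where(k>0,(img[...,0].astype(float)-img[...,1]),0); v,u=np.mgrid[:384,:512]
mk=(np.sum(w*u)/w.sum(),np.sum(w*v)/w.sum()); print("marker px",mk,(k>0).sum())
C=st["tcp_pos"]+Rt[:,2]*.0289+n*.007
print("pivot proj",proj(f,C),"view (zoom):",[(a-b)*8 for a,b in zip(proj(f,C),(325,120))])
def ang(px,c):
    o,d=ray(f,*px); X=o+d*((c-o)@n)/(d@n)-c; a=np.degrees(np.arctan2(X@h,-X[2])); return a,np.linalg.norm(X)
z2=lambda x,y:(325+x/8,120+y/8)
pv=z2(642,350); o,d=ray(f,*pv); cv=o+d*((C-o)@n)/(d@n)
for nm,c in(("model",C),("seen",cv)):
    print(nm,"marker",ang(mk,c),"weight",ang(z2(590,457),c), "tip",ang(z2(583,505),c),"mk base",ang(z2(570,540),c))
E
python3 m.py 2
```

```text
marker px (np.float64(396.27777777777777), np.float64(185.49603174603175)) 11
pivot proj (np.float64(404.534448317276), np.float64(163.77929235719492)) view (zoom): [np.float64(636.2755865382078), np.float64(350.23433885755935)]
model marker (np.float64(3.258670874426419), np.float64(0.07853313282942902)) weight (np.float64(1.4906005733614796), np.float64(0.04741752654230198)) tip (np.float64(4.470143545584928), np.float64(0.06899849463473176)) mk base (np.float64(4.300406873127104), np.float64(0.08588236454239734))
seen marker (np.float64(2.251110457902099), np.float64(0.07901558578117093)) weight (np.float64(-0.15174171123842872), np.float64(0.047950105223034487)) tip (np.float64(3.3158991352716525), np.float64(0.06945334197390333)) mk base (np.float64(3.372790881468056), np.float64(0.08633857683176928))
```

Pointer weight (590,457) hangs plumb below the pivot (642,350), and the marker (575,525) is still about 3.4° further toward the +y end. That gives a target lean of about 27.4°, which agrees with the first estimate of 27.5°.

Request:
{"api": "carry_out", "payload": {
  "commands": [
    {"turn":[0.0005,-0.006,0],"travel":[0.03,-0.002,0.002],"gripper":0},
    {"turn":[0.0005,-0.0115,0],"travel":[0.064,-0.002,0.003],"gripper":0},
    {"turn":[0.0005,-0.017,0],"travel":[0.099,-0.002,0.0045],"gripper":0},
    {"turn":[0.0005,-0.0192,0],"travel":[0.1125,-0.002,0.0055],"gripper":0},
    {"turn":[0.0005,-0.0192,0],"travel":[0.1125,-0.002,0.0055],"gripper":0},
    {"turn":[0.0005,-0.0192,0],"travel":[0.1125,-0.002,0.0055],"gripper":0}
  ]
}}

```text
t: 12.6
tcp_pos: [0.4625, 0.2357, 0.1949]
tool_rot: [[-0.157, 0.984, 0.083], [0.873, 0.178, -0.454], [-0.461, 0.001, -0.887]]
wrist_force: [-0.3, 0.7, 4.7]
finger_gap: 0.179
```

Request:
{"api": "carry_out", "payload": {
  "commands": [
    {"turn":[0,0,0],"travel":[0,0,0.003],"gripper":0},
    {"turn":[0,0,0],"travel":[0,0,0.003],"gripper":0},
    {"turn":[0,0,0],"travel":[0,0,0.003],"gripper":0},
    {"turn":[0,0,0],"travel":[0,0,0.003],"gripper":0},
    {"turn":[0,0,0],"travel":[0,0,0.003],"gripper":0},
    {"turn":[0,0,0],"travel":[0,0,0.003],"gripper":0},
    {"turn":[0,0,0],"travel":[0,0,0.003],"gripper":0},
    {"turn":[0,0,0],"travel":[0,0,0.003],"gripper":0},
    {"turn":[0,0,0],"travel":[0,0,0.003],"gripper":0},
    {"turn":[0,0,0],"travel":[0,0,0.003],"gripper":0}
  ]
}}

```text
t: 13.6
tcp_pos: [0.4624, 0.2358, 0.1948]
tool_rot: [[-0.157, 0.984, 0.083], [0.872, 0.178, -0.455], [-0.463, 0.001, -0.887]]
wrist_force: [-1.0, 0.7, 6.7]
finger_gap: 0.179
```

```bash
python3 v.py 3; python3 m.py 3 | head -3
```

```text
t 13.6 tcp [0.4624 0.2358 0.1948] lean 27.56120484963718 arcang 27.54857225621412 r 0.23662515616219684 F [-0.9622  0.693   6.6745] Fn 8.705971501199299 Ft -3.581829737274105 M [-0.4356  0.0176  0.0587]
25 travel [-0.0876 -0.0019  0.0047] turn [0.0003 0.0142 0.0002]
26 travel [-0.0532 -0.0018  0.0034] turn [0.0003 0.0087 0.0001]
27 travel [-0.0189 -0.0018  0.0028] turn [0.0003 0.0031 0.0001]
28 travel [ 0.0155 -0.0018  0.0028] turn [ 0.0003 -0.0024  0.0001]
marker px (np.float64(398.1869398207426), np.float64(187.22791293213828)) 12
pivot proj (np.float64(408.9735144656061), np.float64(166.37805752428972)) view (zoom): [np.float64(671.7881157248489), np.float64(371.0244601943177)]
model marker (np.float64(-0.6228472181730348), np.float64(0.0779921666400139)) weight (np.float64(-13.11265262349151), np.float64(0.04328552654059846)) tip (np.float64(-5.093513117615842), np.float64(0.06383388775921782)) mk base (np.float64(-3.271191294094155), np.float64(0.0805953355029024))
```

View pics/v3.png

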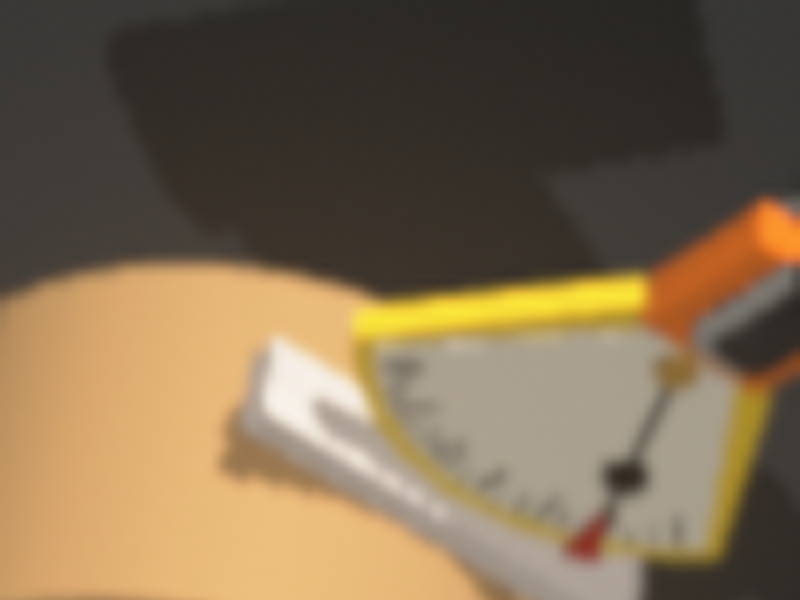

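```bash
sed -i 's/642,350/677,371/;s/590,457/625,475/;s/583,505/603,518/;s/570,540/583,550/;s#325+x/8,120+y/8#325+(x+.5)/8-.5,120+(y+.5)/8-.5#' m.py; python3 m.py 3 | tail -2
python3 - <<'E'
from h import *
from cell import ctrl
T=ld("top0");N=ctrl.grab_frame("top")
d=cv2.absdiff(T["img"],N["img"]).max(2)
# shift of the visible -y/+x board edges, cobble, bottle, beaker by phase correlation
for n,(x0,y0,x1,y1) in dict(boardright=(190,215,235,300),cobble=(225,115,270,158),bottle=(305,138,337,168),beaker=(105,130,155,175)).items():
    g=lambda f:cv2.cvtColor(f["img"][y0:y1,x0:x1],cv2.COLOR_RGB2GRAY).astype(np.float32)
    print(n,cv2.phaseCorrelate(g(T),g(N)),d[y0:y1,x0:x1].mean())
E
```

```text
model marker (np.float64(-0.6228472181730348), np.float64(0.0779921666400139)) weight (np.float64(-0.08765807428702661), np.float64(0.04552769330232007)) tip (np.float64(-0.19388209875877518), np.float64(0.06623750053952575)) mk base (np.float64(-0.8943381673969393), np.float64(0.08250672463753408))
seen marker (np.float64(-0.6034985869928905), np.float64(0.07951874939001058)) weight (np.float64(-0.07232444534105252), np.float64(0.04705445743390166)) tip (np.float64(-0.1808413987342797), np.float64(0.06776423877081289)) mk base (np.float64(-0.8710971966931301), np.float64(0.08403316538754176))
boardright ((0.5400132371588455, 0.022855016484129465), 1.0037606434763213) 1.2805228758169935
cobble ((0.4302186647289332, 0.39028033535353757), 1.0023153066046444) 1.4108527131782946
bottle ((0.03393347412547065, -0.035098847996982485), 1.0149788543581963) 1.5760416666666666
beaker ((0.018759893793873772, 0.5352889519870061), 1.0021379079818726) 1.3924444444444444
```

Request:
{"api": "carry_out", "payload": {
  "commands": [
    {"turn":[0,0,0],"travel":[0,0,0.002],"gripper":0},
    {"turn":[0,0,0],"travel":[0,0,0.002],"gripper":0},
    {"turn":[0,0,0],"travel":[0,0,0.002],"gripper":0},
    {"turn":[0,0,0],"travel":[0,0,0.002],"gripper":0},
    {"turn":[0,0,0],"travel":[0,0,0.002],"gripper":0},
    {"turn":[0,0,0],"travel":[0,0,0.002],"gripper":0},
    {"turn":[0,0,0],"travel":[0,0,0.002],"gripper":0},
    {"turn":[0,0,0],"travel":[0,0,0.002],"gripper":0},
    {"turn":[0,0,0],"travel":[0,0,0.002],"gripper":0},
    {"turn":[0,0,0],"travel":[0,0,0.002],"gripper":0}
  ]
}}

```text
t: 14.95
tcp_pos: [0.4624, 0.236, 0.1947]
tool_rot: [[-0.158, 0.984, 0.083], [0.872, 0.178, -0.456], [-0.464, 0.001, -0.886]]
wrist_force: [0.1, 0.9, 5.7]
finger_gap: 0.178
```

```bash
python3 -c "
from g import *
from h import *
for _ in range(4): arc([],.2363); ctrl.grab_frame('scene')
f=ctrl.grab_frame('scene'); np.savez('scene4.npz',**f)"; python3 m.py 4 | grep -v proj
```

```text
t 14.95 tcp [0.4624 0.236  0.1947] lean 27.646330629820532 arcang 27.60075793252854 r 0.23663987107362255 F [0.1304 0.8719 5.7119] Fn 7.838652798550646 Ft -3.163496252600937 M [-0.4452  0.0489 -0.0259]
t 15.0 tcp [0.4624 0.236  0.1947] lean 27.646482676567157 arcang 27.60523930420505 r 0.23661009359903606 F [-0.587   1.6999  6.5971] Fn 9.060455894508863 Ft -2.7398488864178274 M [-0.5082 -0.014  -0.089 ]
t 15.05 tcp [0.4624 0.236  0.1947] lean 27.64576156281808 arcang 27.603907789006236 r 0.23661308823743613 F [-0.847   1.3651  7.0428] Fn 9.324140926466441 Ft -3.197688951880637 M [-0.4652 -0.047  -0.0127]
t 15.1 tcp [0.4624 0.236  0.1947] lean 27.64668801082047 arcang 27.59878408233898 r 0.23662575605579506 F [-0.8623  0.2696  5.3063] Fn 7.287053791267846 Ft -3.3447656062490845 M [-0.5086 -0.0219 -0.0653]
marker px (np.float64(398.1819338422392), np.float64(187.23155216284988)) 12
model marker (np.float64(-0.7318380127747756), np.float64(0.07793398343338781)) weight (np.float64(-0.26650305476602854), np.float64(0.0454476331927405)) tip (np.float64(-0.3164037630988972), np.float64(0.06615999777888823)) mk base (np.float64(-0.9930811086770963), np.float64(0.08243254642785494))
seen marker (np.float64(-0.6066527055097416), np.float64(0.07954437631292278)) weight (np.float64(-0.07083163515383162), np.float64(0.04705946902326731)) tip (np.float64(-0.1793463979354963), np.float64(0.06777161250112308)) mk base (np.float64(-0.8695914237532097), np.float64(0.08404213547787695))
```

The clinometer is at rest, with a contact force of about 8 N and the pointer within about 0.7° of the marker. I'm handing it in.

```bash
python3 -c "
from cell import ctrl
print(ctrl.sign_off())"
```

```text
the job is handed in; nothing more can be done
None
```

I picked up the yellow clinometer by its tab and stood it level across the crest, square to the ridge, with 3–8 N on the rock. I then leaned it down the +y slope with its base kept on the rock, sliding along the arch, and handed it in at a 27.6° lean, still gripped.

**Last checks:**
- **Pointer and marker:** the last images put the marker within about 0.2–0.9° of the plumb pointer, depending on which part of the marker is used. The limit is 3°.
- **Press on the rock:** about 7–9 N normal and 3 N tangential, estimated from noisy wrist-force readings. The limit is 15 N.
- **Motion:** the arm was steady for over 1.5 s before hand-in. I did not measure the pointer's speed; it looked settled in the last images.
- **Contact point:** the tool's angle around the arch matches its lean, which puts the contact near the middle of the base. I worked this out from the arm pose and the viewed angle, not from a direct look at the contact.
- **Other objects:** the fold model, cobble, dropper bottle and beaker show shifts of about 0.5 px or less (roughly 1 mm) in the top view.

No check failed. The hand-in gives no verdict, so I can't confirm how it was judged.

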